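# Find the spacer that fits the cast jig

## Task

A plaster cast is clamped in the aluminium jig and leaves a gap of unknown width to the fence. Try the coloured spacers in the gap, gently and without forcing, until you find the thickest one that goes in; leave that one standing fully home in the gap, about midway along the fence, and the other two back in the white rack. Do not disturb the wax block, carved molar and sharpener lying around.

Things in the scene. Friction and masses are not known exactly. Their poses are not given: they have to be found in the camera images.
- jig: Fixed aluminium jig. Origin on the bench (z = 0) below the inner face of its fence, midway along it; z up, +x from the fence across the gap to the plaster cast, y along the fence. Fence: x -14 to 0 mm, 84 mm long, top 28 mm above the bench; two screw heads 11 mm high in front of it at x = -26 mm. The gap's floor is a sole plate 6 mm thick, so it is 22 mm deep, open at top and ends.
- fence_top (a point): Upper edge of the fence's inner face, midway along it: 28 mm above the jig's origin, same axes. Gap width (fence to cast along x) is 10, 14 or 18 mm, changes between starts, is not given: find it by trial. Just one spacer (9, 13 or 17 mm) fits with 1 mm to spare; a thicker one stops on the cast's upper edge, a thinner one goes in with at least 5 mm play.
- cast_back (a point): Middle of the upper rear edge of the plaster cast fixed in the jig: jig x = 68 mm, 28 mm above the bench, same axes. The cast is 76 mm long in y, its flat front wall (parallel to the fence, as high) bounds the gap; small teeth on top reach 34 mm above the bench from x = 27 mm on. Low clamp screw behind. Two spare casts stand fixed on the bench about 0.19 m farther along x; not needed.
- rack: Fixed white plastic rack, 38 x 188 x 18 mm (x, y, z), origin at the centre of its underside on the bench, z up. Three bays in a row along its y at y = -60, 0, +60 mm, each 26 mm (x) by 46 to 47 mm (y) and 13 mm deep, floor 5 mm above the bench. One spacer stands in each bay, in any order.
- thin_centre (a point): Centre (half-way up) of the blue spacer, the thin one: a loose upright plate 9 mm thick (its x) by 40 mm (its y) by 62 mm high (its z, up), 50 g, bottom edges broken by 0.8 mm; small black dots on its two broad faces. Thickness starts along the rack's x, give or take a few degrees. Standing in the rack the centre is 36 mm above the bench, fully home in the jig 37 mm.
- middle_centre (a point): Centre (half-way up) of the yellow spacer, the middle one: a loose upright plate 13 mm thick (its x) by 40 mm (its y) by 62 mm high (its z, up), 50 g, bottom edges broken by 0.8 mm; small black dots on its two broad faces. Thickness starts along the rack's x, give or take a few degrees. Standing in the rack the centre is 36 mm above the bench, fully home in the jig 37 mm.
- thick_centre (a point): Centre (half-way up) of the red spacer, the thick one: a loose upright plate 17 mm thick (its x) by 40 mm (its y) by 62 mm high (its z, up), 50 g, bottom edges broken by 0.8 mm; small black dots on its two broad faces. Thickness starts along the rack's x, give or take a few degrees. Standing in the rack the centre is 36 mm above the bench, fully home in the jig 37 mm.
- spacer_thin: The same blue spacer; origin at the centre of its underside.
- spacer_middle: The same yellow spacer; origin at the centre of its underside.
- spacer_thick: The same red spacer; origin at the centre of its underside.
- wax_block: Loose white carving block, 22 x 46 x 22 mm, two black lines; bystander. Origin at the centre of its underside.
- molar_wax: Loose carved white tooth on a square foot, 22 x 23 x 46 mm; bystander. Origin at the centre of its underside.
- white_sharpener: Loose white pencil sharpener, 15 x 26 x 14 mm; bystander. Origin at the centre of its underside.
Mind the look-alikes: they are no part of the job. There is more than one size of the spacer_middle; the job needs the largest.

How it is judged:
By the outcome, as a careful person would: the job done as asked, in the order asked, and still so for the second after the job is handed in, with the robot touching nothing.
It also fails if it takes over 64 s, if anything falls off the work surface, if the arm or the gripper's body presses on something with over 40 N, if the wrist force passes 120 N, or if a joint passes its speed limit or range.

## Robot

A 6-joint arm with a two-finger parallel gripper is mounted at the origin on a cart in front of the work surface, level with it; the furniture and walls round the work are solid. World frame = base frame: x ahead of the robot, y to its left, z up, the work surface at z = 0. Lengths are in mm, angles in degrees, forces in N, time in s.
With the tool pointing down it reaches from about 300 to 850 mm from the base axis. Payload 4.2 kg.
Tool frame: the origin (TCP) lies at the very end of the fingers, on their centre line; the grasp point (between the pads) lies 19 mm behind it (env.grasp_offset is the distance from the TCP to the grasp point, in mm); z points along the fingers, y is the line along which they close (so a half turn about z gives the same grasp; the last joint's range is limited). The gripper opens to 91 mm and grips with 3 to 60 N. Pads are 32 mm wide; open, the fingers measure 118 mm over their backs; the gripper's body (76 mm by 178 mm) begins 60 mm behind the grasp point.
Start: joints at [-75.688, 18.312, 89.639, -0, 72.044, -1.146], TCP at [153.262, -554.215, 213.976] pointing down, gripper open.
Joint ranges: [-177.97, 177.97], [-48.28, 115.42], [12.27, 149.76], [-77.06, 257.06], [2.81, 150.46], [-146.56, 146.56]. Speed limits (degrees/s): [147.25, 147.25, 180, 180, 180, 180].

## Interface

Orientations are given as [roll, pitch, yaw] about the fixed x, y, z axes, in that order (R = Rz(yaw) Ry(pitch) Rx(roll)).
In Python, from workcell import env, eyes gives the robot as it stands.
- The arm moves only by the tool send_rows, never from a script. Its arguments are lists of equal length, an entry for each row: "grip": the opening, from -1 (shut) to 1 (fully open), so that 0 is half open; "xyz": the shift along the world's x, y, z in m, a list of three; "yaw": the turn about the world's z in degrees. A call has 1 to 8 rows; each row is the pose to reach, as a shift and turn from the pose commanded when the call began; what a row does not reach only later rows make up. A row lasts 1/12 s, in which the tool goes at most 41.7 mm and 7.16 degrees, less where a joint would pass 70% of its speed; a pose out of reach is approached as far as the arm can. A call with a gripper value outside its range is refused whole. The fingers move at their own pace and stop on an object; "grip_force" is the grip in N (left out, the last holds). Time passes only in rows, so rows that repeat a pose let the fingers close. It gives the time, the measured TCP pose, the force, the opening and the grip force at its end, in the units of the state.
- env.state(): the state, without advancing time (a new reading comes with each control period).
- eyes.grab_frame(name): name is "side" or "top"; returns a dict with "frame" (400x640x3 uint8, red, green, blue), "fx", "fy", "cx", "cy" (pixels), "pose" (4x4, takes a point from camera to world coordinates). Camera axes: x right, y down, z forward; pixel columns grow to the right and rows downward; lengths in mm; the calibration is good to about 2 mm. A picture is of the moment at which its call begins. There is no depth.
- env.job_done(): hands the job in; it is judged then, once.
The state is a dict: "time_s": time; "qpos": joint angles; "qvel": joint speeds; "effort": joint torques, N m; "ee_pos": TCP position; "ee_rot": TCP orientation; "force": force on the tool from outside, world axes, zero at the start; "torque": the same for the moment, N m; "gripper_width": finger opening in mm; "gripper_force": force on a finger pad.
Only numpy, scipy, OpenCV 4.12 (cv2) and the standard library are available. Lean on these libraries where they do the work, as an engineer would, in place of code of your own. Each camera call takes 0.05 s, during which the arm holds its last target. There are 200 camera calls.

## Working session

There is one attempt and no reset: what is moved stays moved. The work goes in short steps, Python scripts to look and compute and a tool call to move; the robot and the scene stay as the last step left them, time stands still between calls to the robot, and variables do not carry over. Pictures are saved under pics/ and viewed, at most 10 in all, crops included, and the job is handed in when it is done.

Besides the shell and the picture viewer there is one more tool, called after "Emit:" as name([rows], argument=value, ...), one row to a line, values as JSON. send_rows: Moves the arm, as the interface text tells. Its arguments: {"type":"object","properties":{"grip":{"type":"array"},"xyz":{"type":"array"},"yaw":{"type":"array"},"grip_force":{"type":"number"}},"required":["grip","xyz","yaw"]}

```bash
mkdir -p pics; ls; python3 - <<'E'
from workcell import env, eyes
import cv2
for n in("side","top"):
    f=eyes.grab_frame(n); cv2.imwrite(f"pics/{n}0.png",f["frame"][:,:,::-1]); print(n,f["fx"],f["fy"],f["cx"],f["cy"],f["pose"].round(3).tolist())
s=env.state();print(s)
E
```

```text
pics
side 370.49289666532013 370.49289666532013 317.5109146638058 190.03330473578794 [[-0.998, -0.051, 0.044, 500.268], [-0.066, 0.633, -0.771, 651.73], [0.011, -0.772, -0.635, 604.235], [0.0, 0.0, 0.0, 1.0]]
top 380.4781492563771 380.4781492563771 325.021662609838 197.35437634718625 [[0.001, -0.997, 0.076, 433.401], [-1.0, -0.0, 0.012, -27.142], [-0.012, -0.076, -0.997, 1148.059], [0.0, 0.0, 0.0, 1.0]]
{'time_s': 0.1, 'qpos': array([-7.56870408e+01,  1.83461521e+01,  8.96989283e+01,  4.62205794e-04,
        7.20442425e+01, -1.14610968e+00]), 'qvel': array([-0.02458237, -0.00645642, -0.06137253, -0.02688816, -0.03833129,
        0.03895719]), 'effort': array([ 3.63442978e-04, -4.13332593e+01, -2.32510167e+01,  7.29466346e-02,
        4.21791477e-02, -6.01073725e-05]), 'ee_pos': array([ 153.15580211, -553.75881307,  213.22596935]), 'ee_rot': array([-1.79910704e+02, -2.22602420e-03,  1.54589243e+01]), 'force': array([ 0.69197496, -0.60442341, -0.17745088]), 'torque': array([0.01254608, 0.01430723, 0.02457097]), 'gripper_force': 0.0, 'gripper_width': 90.88134688405476}
```

View pics/top0.png

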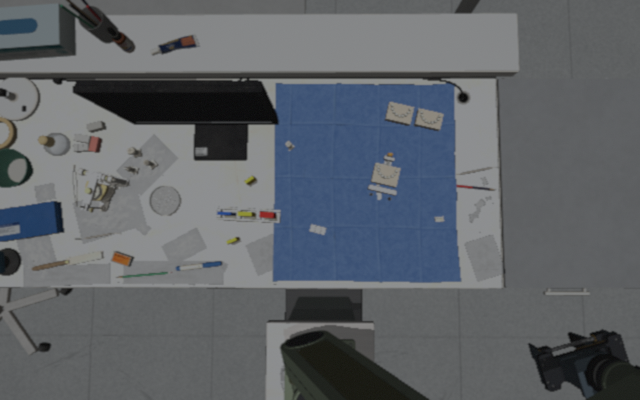

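View pics/side0.png

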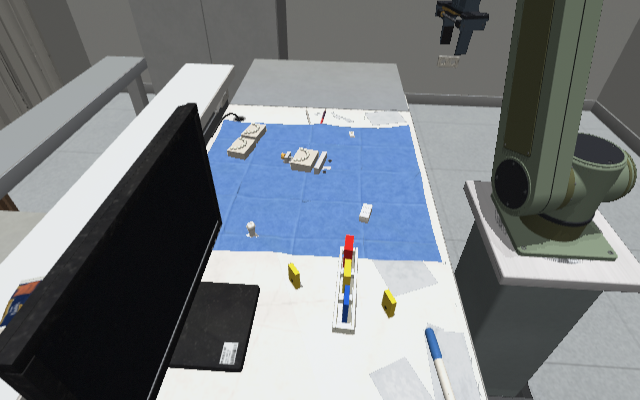

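The top view has the jig at about (384,180), the spare casts at (414,116) and the rack at (248,215). In the rack, blue is at (228,213), yellow at (246,214) and red at (268,215).

Things that could be taken for the yellow spacer, by side-view pixel: the one in the rack (347,272), a loose one (294,275) and a loose one (389,303). The one in the rack fits the description, so I'll check it in a close crop.

```bash
python3 - <<'E'
import cv2,numpy as np
s=cv2.imread("pics/side0.png");t=cv2.imread("pics/top0.png")
a=cv2.resize(s[225:340,280:410],None,fx=5,fy=5,interpolation=cv2.INTER_CUBIC)
cv2.imwrite("pics/c1.png",a)
b=cv2.resize(t[195:250,210:290],(800,550),interpolation=cv2.INTER_CUBIC)
cv2.imwrite("pics/c2.png",b)
c=cv2.resize(t[150:205,360:410],(500,550),interpolation=cv2.INTER_CUBIC)
cv2.imwrite("pics/c3.png",c)
E
```

```text
(no output)
```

View pics/c1.png

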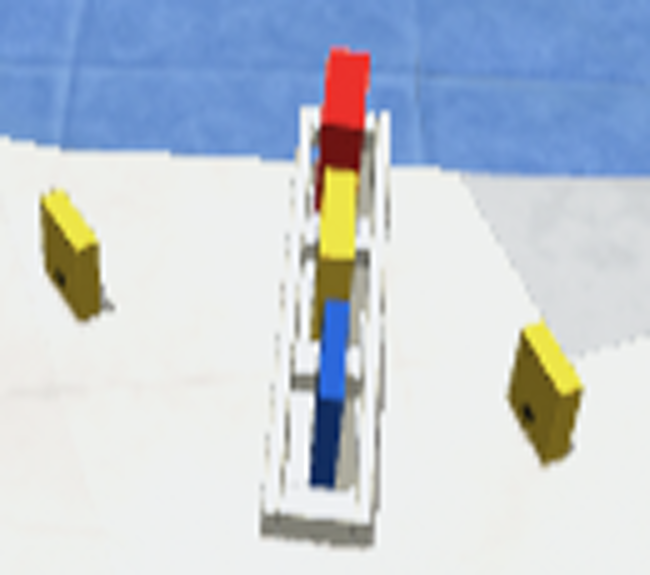

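View pics/c2.png

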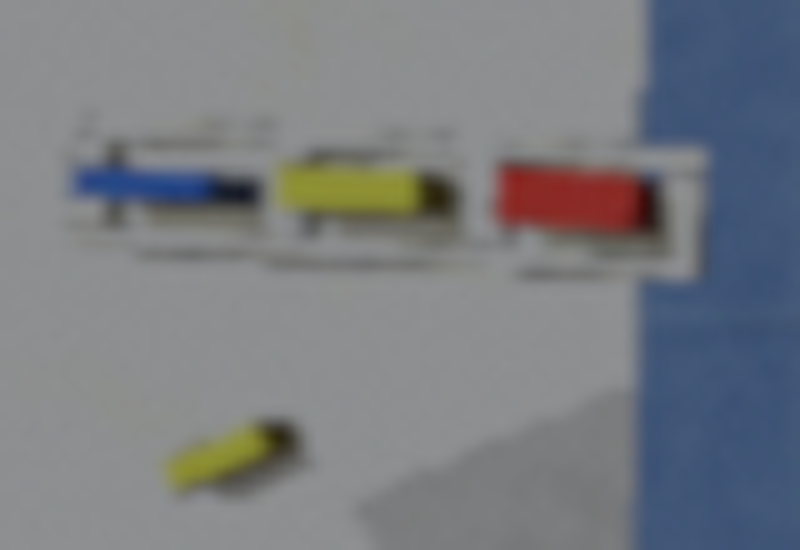

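View pics/c3.png

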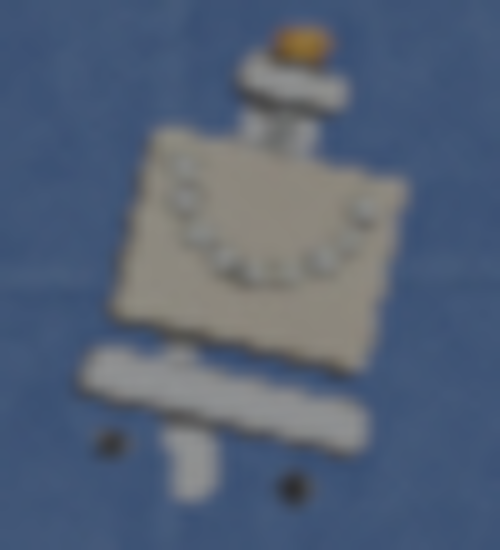

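The rack's yellow is clearly longer and taller than both loose yellows, so it is the one for the job. I'll crop the jig in the side view, then measure.

```bash
python3 - <<'E'
import cv2
s=cv2.imread("pics/side0.png")
cv2.imwrite("pics/c4.png",cv2.resize(s[140:182,272:340],(800,494),interpolation=cv2.INTER_CUBIC))
E
```

```text
(no output)
```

View pics/c4.png

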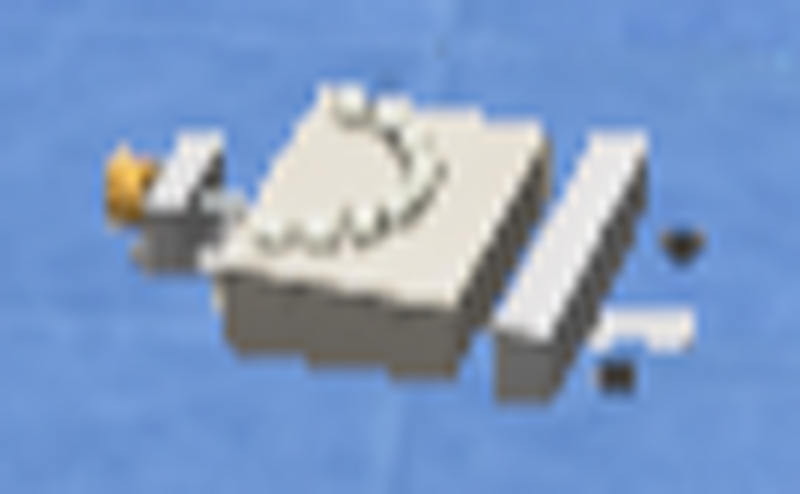

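```bash
cat > h.py <<'E'
import numpy as np
from scipy.optimize import least_squares
K={'side':(370.493,317.511,190.033,np.array([[-0.998,-0.051,0.044,500.268],[-0.066,0.633,-0.771,651.73],[0.011,-0.772,-0.635,604.235]])),
'top':(380.478,325.022,197.354,np.array([[0.001,-0.997,0.076,433.401],[-1,0,0.012,-27.142],[-0.012,-0.076,-0.997,1148.059]]))}
def load():
    from workcell import eyes
    for n in K:
        f=eyes.grab_frame(n); K[n]=(f["fx"],f["cx"],f["cy"],f["pose"][:3])
def proj(n,p):
    f,cx,cy,T=K[n]; c=(np.atleast_2d(p)-T[:,3])@np.linalg.inv(T[:,:3]).T
    return np.c_[f*c[:,0]/c[:,2]+cx,f*c[:,1]/c[:,2]+cy]
def unproj(n,uv,z):
    f,cx,cy,T=K[n]; d=T[:,:3]@np.array([(uv[0]-cx)/f,(uv[1]-cy)/f,1]); return T[:,3]+d*(z-T[2,3])/d[2]
def world(q,l):
    a=np.radians(q[2]);l=np.atleast_2d(l);return np.c_[q[0]+l[:,0]*np.cos(a)-l[:,1]*np.sin(a),q[1]+l[:,0]*np.sin(a)+l[:,1]*np.cos(a),l[:,2]]
def crop(uv,s,o): return (np.array(uv,float)+.5)/s-.5+np.array(o)
def fit(obs,q0,loss='soft_l1'):
    # obs: (cam, pixels, local pts func(q))
    r=lambda q:np.concatenate([(proj(n,world(q,L(q)))-P).ravel() for n,P,L in obs])
    s=least_squares(r,q0,loss=loss,f_scale=.7,x_scale=[10,10,5]+[5]*(len(q0)-3)); return s.x,r(s.x)
E
cat > m1.py <<'E'
from h import *
fr=[(0,42,28),(-14,42,28),(0,-42,28),(-14,-42,28)]
J=lambda q:fr+[(q[3],38,28),(q[3],-38,28),(68,38,28),(68,-38,28)]
side=crop([(495,325),(550,340),(593,133),(648,137),(455,303),(548,122),(222,262),(325,85)],800/68,(272,140))
top=crop([(95,345),(78,387),(372,400),(360,455),(115,318),(362,372),(152,125),(408,182)],10,(360,150))
for o in ([('side',side,J)],[('top',top,J)],[('side',side,J),('top',top,J)]):
    q,r=fit(o,[480,-190,0,12]);print(q.round(1),r.round(1).tolist())
S=[(a,b,67) for a,b in((-1,1),(1,1),(1,-1),(-1,-1))]
for nm,t,y,sc,tc in [('red',17,0,[(363,130),(321,124),(332,48),(370,54)],[(497,228),(500,165),(640,170),(643,230)]),
 ('yel',13,0,[(354,258),(321,256),(328,168),(357,172)],[(282,206),(284,167),(422,173),(420,211)]),
 ('blu',9,0,[(345,398),(319,396),(323,300),(349,300)],[(74,196),(75,169),(212,173),(211,200)])]:
    L=lambda q:[(a*t/2,b*20,z) for a,b,z in S]
    A=('side',crop(sc,5,(280,225)),L);B=('top',crop(tc,10,(210,195)),L)
    for o in ([A],[B],[A,B]):
        q,r=fit(o,[380,150,0]);print(nm,q.round(1),r.round(1).tolist())
R=lambda q:[(-19,94,18),(19,94,18),(19,-94,18),(-19,-94,18)]
q,r=fit([('side',crop([(375,518),(263,513),(302,107),(390,110)],5,(280,225)),R)],[380,170,0]);print('rack',q.round(1),r.round(1))
q,r=fit([('top',crop([(697,278),(707,147)],10,(210,195)),lambda q:[(-19,-94,18),(19,-94,18)])],[380,170,0]);print('rack',q.round(1),r.round(1))
E
python3 m1.py
```

```text
[ 547.8 -183.6  -12.7   10.8] [-0.1, -0.1, 0.3, -0.5, 0.3, -0.5, 0.4, -0.0, -0.1, 0.2, 0.0, 0.5, -0.6, -0.0, -0.3, 0.3]
[ 549.4 -184.   -12.8    9.1] [-0.3, -0.2, 0.4, 0.2, -0.1, 0.6, 0.1, -0.3, -0.3, -0.1, 0.2, 0.1, 0.2, -0.1, -0.3, -0.2]
[ 548.6 -183.9  -12.8   10. ] [-0.4, -0.2, 0.0, -0.5, 0.0, -0.6, 0.2, -0.1, -0.1, 0.2, 0.1, 0.5, -0.8, -0.1, -0.5, 0.3, -0.3, 0.1, 0.4, 0.5, -0.1, 0.9, 0.1, -0.0, -0.3, -0.2, 0.2, 0.1, 0.2, 0.2, -0.3, 0.1]
red [465.7 154.6  -5.1] [0.2, -0.1, -0.3, -0.0, -0.4, 0.2, 0.5, -0.0]
red [467.2 152.3  -1.1] [0.2, -0.1, 0.1, 0.2, 0.1, -0.0, -0.4, -0.0]
red [466.3 153.6  -3.6] [0.2, -0.6, -0.3, -0.3, -1.0, -0.2, -0.1, -0.5, -0.4, -0.1, -0.3, 0.2, -0.3, 0.6, -1.0, 0.6]
yel [468.  215.9  -2.3] [0.4, 0.1, -0.3, -0.2, -0.6, 0.1, 0.6, -0.1]
yel [469.8 214.5  -2.2] [-0.1, 0.3, -0.1, -0.3, 0.1, -0.4, 0.1, 0.4]
yel [468.6 215.4  -2.1] [0.1, -0.2, -0.6, -0.4, -0.9, -0.1, 0.2, -0.3, -0.4, 0.8, -0.4, 0.1, -0.2, 0.0, -0.2, 0.8]
blu [469.9 273.8  -1.6] [0.1, 0.3, -0.1, 0.2, 0.0, -0.5, -0.0, -0.1]
blu [471.1 274.2  -1.6] [-0.2, 0.2, -0.1, -0.2, 0.2, -0.2, 0.1, 0.2]
blu [470.1 274.   -1.6] [-0.1, 0.3, -0.3, 0.3, -0.1, -0.4, -0.2, -0.0, -0.1, 0.6, -0.0, 0.1, 0.2, 0.1, 0.2, 0.6]
rack [467.4 214.2  -2.7] [-0.1  0.9  0.2 -0.5 -0.3 -0.7  0.1  0.3]
rack [470.8 214.8  -3.8] [ 0.  -0.2 -0.   0.2]
```

The side and top fits agree to about 2 mm:
- **Jig:** (548.6, -183.9), yaw -12.8
- **Yellow:** (468.8, 215.2), yaw -2.2
- **Blue:** (470.3, 274), yaw -1.6
- **Red:** (466.5, 153.6)

The gap looks like about 10 mm. I'll test that by trial, starting with yellow.

Emit:
send_rows([
  [0.03,0.03,0],
  [0.06,0.06,0],
  [0.09,0.09,0],
  [0.12,0.12,0],
  [0.145,0.145,0],
  [0.17,0.17,0],
  [0.195,0.2,0],
  [0.215,0.23,0],
], grip=[-0.1,-0.1,-0.1,-0.1,-0.1,-0.1,-0.1,-0.1], yaw=[7,14,21,28,35,42,49,56])

```text
time_s: 0.77
ee_pos: [369.6, -322.6, 213.7]
ee_rot: [180.0, -0.0, 71.8]
force: [1.5, -0.5, 0.4]
gripper_width: 42.1
gripper_force: 0.0
```

Emit:
send_rows([
  [0.012,0.036,0],
  [0.024,0.072,0],
  [0.036,0.108,0],
  [0.048,0.144,0],
  [0.06,0.18,0],
  [0.07,0.22,0],
  [0.08,0.26,0],
  [0.086,0.3,0],
], grip=[-0.1,-0.1,-0.1,-0.1,-0.1,-0.1,-0.1,-0.1], yaw=[3,6,9,12,14,16,16,16])

```text
time_s: 1.43
ee_pos: [454.6, -22.2, 213.8]
ee_rot: [180.0, -0.0, 87.5]
force: [1.9, -0.1, -0.2]
gripper_width: 40.8
gripper_force: 0.0
```

Emit:
send_rows([
  [0.003,0.04,-0.01],
  [0.006,0.08,-0.02],
  [0.009,0.12,-0.04],
  [0.012,0.16,-0.06],
  [0.013,0.2,-0.08],
  [0.013,0.235,-0.1],
  [0.013,0.237,-0.11],
  [0.013,0.237,-0.11],
], grip=[-0.1,-0.1,-0.1,-0.1,-0.1,-0.1,-0.1,-0.1], yaw=[0,0,0,0,0,0,0,0])

```text
time_s: 2.1
ee_pos: [465.0, 214.4, 100.7]
ee_rot: [-179.7, 0.1, 87.7]
force: [-0.0, -0.8, -0.6]
gripper_width: 41.1
gripper_force: 0.0
```

Emit:
send_rows([
  [0.002,0.001,-0.015],
  [0.002,0.001,-0.035],
  [0.002,0.001,-0.05],
  [0.002,0.001,-0.06],
  [0.002,0.001,-0.062],
  [0.002,0.001,-0.062],
  [0.002,0.001,-0.062],
  [0.002,0.001,-0.062],
], grip=[-0.1,-0.1,-0.1,-0.1,-0.1,-1,-1,-1], yaw=[0,0,0,0,0,0,0,0], grip_force=15)

```text
time_s: 2.77
ee_pos: [470.1, 213.8, 43.1]
ee_rot: [179.9, -0.1, 87.4]
force: [-0.2, 0.8, 0.4]
gripper_width: 23.9
gripper_force: 0.0
```

Emit:
send_rows([
  [0,0,0],
  [0,0,0],
  [0,0,0],
  [0,0,0],
], grip=[-1,-1,-1,-1], yaw=[0,0,0,0])

```text
time_s: 3.1
ee_pos: [469.7, 213.9, 42.7]
ee_rot: [179.9, -0.0, 87.5]
force: [-0.6, -1.1, 5.3]
gripper_width: 13.3
gripper_force: 15.0
```

Emit:
send_rows([
  [0,0,0.01],
  [0,0,0.03],
  [0,0,0.055],
  [0,-0.005,0.08],
  [0.005,-0.03,0.085],
  [0.01,-0.065,0.085],
  [0.02,-0.1,0.085],
  [0.03,-0.14,0.085],
], grip=[-1,-1,-1,-1,-1,-1,-1,-1], yaw=[0,0,0,0,-2,-4,-6,-8])

```text
time_s: 3.77
ee_pos: [499.2, 73.2, 127.7]
ee_rot: [180.0, -0.0, 79.5]
force: [0.7, -0.8, -0.4]
gripper_width: 13.0
gripper_force: 15.0
```

Emit:
send_rows([
  [0.01,-0.04,0],
  [0.02,-0.08,0],
  [0.03,-0.12,0],
  [0.04,-0.16,0],
  [0.05,-0.2,0],
  [0.054,-0.235,-0.01],
  [0.056,-0.255,-0.03],
  [0.056,-0.259,-0.04],
], grip=[-1,-1,-1,-1,-1,-1,-1,-1], yaw=[-2,-2,-2,-2,-2,-2,-2,-2])

```text
time_s: 4.43
ee_pos: [555.0, -188.7, 85.6]
ee_rot: [-180.0, 0.1, 77.3]
force: [-0.6, 0.0, -1.5]
gripper_width: 13.0
gripper_force: 15.0
```

Emit:
send_rows([
  [0,0,0],
  [0,0,0],
  [0,0,0],
], grip=[-1,-1,-1], yaw=[0,0,0])

```text
time_s: 4.68
ee_pos: [555.5, -184.0, 87.8]
ee_rot: [180.0, -0.0, 77.5]
force: [-0.2, -0.6, -0.4]
gripper_width: 13.1
gripper_force: 15.0
```

Emit:
send_rows([
  [0,-0.001,-0.006],
  [0,-0.001,-0.012],
  [0,-0.001,-0.016],
  [0,-0.001,-0.018],
  [0,-0.001,-0.019],
  [0,-0.001,-0.019],
], grip=[-1,-1,-1,-1,-1,-1], yaw=[0,0,0,0,0,0])

```text
time_s: 5.18
ee_pos: [555.1, -186.0, 67.7]
ee_rot: [-180.0, -0.0, 77.5]
force: [-0.6, -0.2, -0.5]
gripper_width: 13.0
gripper_force: 15.0
```

Emit:
send_rows([
  [0,0,-0.001],
  [0,0,-0.002],
  [0,0,-0.003],
  [0,0,-0.003],
], grip=[-1,-1,-1,-1], yaw=[0,0,0,0])

```text
time_s: 5.52
ee_pos: [555.5, -186.3, 65.8]
ee_rot: [180.0, 0.0, 77.5]
force: [-1.2, 0.2, 4.5]
gripper_width: 12.7
gripper_force: 15.0
```

Emit:
send_rows([
  [0,0,-0.001],
  [0,0,-0.002],
  [0,0,-0.002],
  [0,0,-0.002],
], grip=[-1,-1,-1,-1], yaw=[0,0,0,0])

```text
time_s: 5.85
ee_pos: [555.5, -186.4, 65.7]
ee_rot: [179.9, 0.0, 77.5]
force: [-4.2, 1.9, 14.2]
gripper_width: 13.2
gripper_force: 15.0
```

Yellow stops on the upper edge at z = 65.7, which puts its underside at 28. I'll ease the pressure and sweep slowly across x to confirm it won't drop in.

Emit:
send_rows([
  [0,0,0.0015],
  [-0.0005,0.0001,0.0015],
  [-0.001,0.0002,0.0015],
  [-0.0015,0.0003,0.0015],
  [-0.002,0.0004,0.0015],
  [-0.0025,0.0005,0.0015],
  [-0.003,0.0006,0.0015],
  [-0.0035,0.0008,0.0015],
], grip=[-1,-1,-1,-1,-1,-1,-1,-1], yaw=[0,0,0,0,0,0,0,0])

```text
time_s: 6.52
ee_pos: [554.1, -186.2, 65.7]
ee_rot: [179.7, 0.0, 77.5]
force: [2.9, -0.8, 4.4]
gripper_width: 12.9
gripper_force: 15.0
```

Emit:
send_rows([
  [0.0005,-0.0001,0],
  [0.001,-0.0002,0],
  [0.0015,-0.0003,0],
  [0.002,-0.0004,0],
  [0.0025,-0.0005,0],
  [0.003,-0.0007,0],
  [0.0035,-0.0008,0],
  [0.004,-0.0009,0],
], grip=[-1,-1,-1,-1,-1,-1,-1,-1], yaw=[0,0,0,0,0,0,0,0])

```text
time_s: 7.18
ee_pos: [554.5, -186.3, 65.6]
ee_rot: [-179.9, 0.0, 77.5]
force: [-4.1, 1.1, 12.6]
gripper_width: 13.3
gripper_force: 15.0
```

Emit:
send_rows([
  [0.0005,-0.0001,0],
  [0.001,-0.0002,0],
  [0.0015,-0.0003,0],
  [0.002,-0.0004,0],
  [0.0025,-0.0005,0],
  [0.003,-0.0007,0],
  [0.0035,-0.0008,0],
  [0.004,-0.0009,0],
], grip=[-1,-1,-1,-1,-1,-1,-1,-1], yaw=[0,0,0,0,0,0,0,0])

```text
time_s: 7.85
ee_pos: [557.1, -186.8, 65.6]
ee_rot: [-179.7, 0.0, 77.5]
force: [-6.1, 1.6, 14.8]
gripper_width: 13.2
gripper_force: 15.0
```

Yellow stays up across a 3 mm sweep, so it doesn't go in. Back to its bay with it, then I'll try blue and measure its play.

Emit:
send_rows([
  [0,0,0.02],
  [0,0,0.05],
  [-0.005,0.02,0.065],
  [-0.013,0.06,0.065],
  [-0.022,0.1,0.065],
  [-0.031,0.14,0.065],
  [-0.04,0.18,0.065],
  [-0.049,0.22,0.065],
], grip=[-1,-1,-1,-1,-1,-1,-1,-1], yaw=[0,0,0,2,4,6,8,10])

```text
time_s: 8.52
ee_pos: [509.1, 34.2, 128.7]
ee_rot: [-179.9, 0.0, 87.5]
force: [0.9, 0.2, -0.8]
gripper_width: 13.0
gripper_force: 15.0
```

Emit:
send_rows([
  [-0.009,0.04,0],
  [-0.018,0.08,0],
  [-0.027,0.12,0],
  [-0.035,0.15,0],
  [-0.039,0.175,0],
  [-0.0395,0.181,0],
  [-0.0395,0.181,0],
  [-0.0395,0.181,0],
], grip=[-1,-1,-1,-1,-1,-1,-1,-1], yaw=[0,0,0,0,0,0,0,0])

```text
time_s: 9.18
ee_pos: [470.9, 213.0, 128.9]
ee_rot: [-179.9, 0.1, 87.5]
force: [0.2, -0.3, -0.9]
gripper_width: 13.0
gripper_force: 15.0
```

Emit:
send_rows([
  [-0.001,0.001,-0.02],
  [-0.001,0.001,-0.04],
  [-0.001,0.001,-0.055],
  [-0.001,0.001,-0.065],
  [-0.001,0.001,-0.073],
  [-0.001,0.001,-0.08],
  [-0.001,0.001,-0.085],
  [-0.001,0.001,-0.0855],
], grip=[-1,-1,-1,-1,-1,-1,-1,-1], yaw=[0,0,0,0,0,0,0,0])

```text
time_s: 9.85
ee_pos: [470.1, 214.4, 43.4]
ee_rot: [-180.0, 0.0, 87.4]
force: [-0.1, 0.4, -0.5]
gripper_width: 13.3
gripper_force: 15.0
```

Emit:
send_rows([
  [0,0,0],
  [0,0,0],
  [0,0,0],
  [0,0,0],
  [0,0,0],
  [0,0,0.0],
  [0,0,0.01],
], grip=[-1,-1,-0.4,-0.1,-0.1,-0.1,-0.1], yaw=[0,0,0,0,0,0,0])

```text
time_s: 10.43
ee_pos: [469.0, 214.3, 53.0]
ee_rot: [-179.8, 0.1, 87.5]
force: [0.1, -0.5, -1.0]
gripper_width: 40.4
gripper_force: 0.0
```

Emit:
send_rows([
  [0,0,0.02],
  [0,0,0.04],
  [0.001,0.03,0.045],
  [0.002,0.055,0.045],
  [0.002,0.059,0.04],
  [0.002,0.059,0.02],
  [0.002,0.059,0.0],
  [0.002,0.059,-0.01],
], grip=[-0.1,-0.1,-0.1,-0.1,-0.1,-0.1,-0.1,-0.1], yaw=[0,0,0,1,1,1,1,1])

```text
time_s: 11.1
ee_pos: [470.9, 273.0, 42.3]
ee_rot: [-179.8, 0.1, 88.5]
force: [0.0, 0.2, -0.7]
gripper_width: 41.1
gripper_force: 0.0
```

Emit:
send_rows([
  [0,0,0],
  [0,0,0],
  [0,0,0],
  [0,0,0],
  [0,0,0],
  [0,0,0],
  [0,0,0],
  [0,0,0],
], grip=[-0.1,-0.1,-1,-1,-1,-1,-1,-1], yaw=[0,0,0,0,0,0,0,0])

```text
time_s: 11.77
ee_pos: [472.4, 273.9, 44.4]
ee_rot: [180.0, -0.0, 88.5]
force: [0.2, 0.1, 1.8]
gripper_width: 8.9
gripper_force: 15.0
```

Emit:
send_rows([
  [0,0,0.01],
  [0,0,0.03],
  [0,0,0.055],
  [0,-0.005,0.08],
  [0.005,-0.03,0.085],
  [0.01,-0.065,0.085],
  [0.02,-0.1,0.085],
  [0.03,-0.14,0.085],
], grip=[-1,-1,-1,-1,-1,-1,-1,-1], yaw=[0,0,0,0,-3,-6,-9,-11])

```text
time_s: 12.43
ee_pos: [502.4, 133.2, 130.0]
ee_rot: [179.9, -0.1, 77.4]
force: [0.4, 0.3, -0.8]
gripper_width: 9.1
gripper_force: 15.0
```

Emit:
send_rows([
  [0.007,-0.04,0],
  [0.013,-0.08,0],
  [0.019,-0.12,0],
  [0.025,-0.16,0],
  [0.031,-0.2,0],
  [0.037,-0.24,0],
  [0.044,-0.28,-0.01],
  [0.051,-0.318,-0.03],
], grip=[-1,-1,-1,-1,-1,-1,-1,-1], yaw=[0,0,0,0,0,0,0,0])

```text
time_s: 13.1
ee_pos: [554.8, -185.6, 102.5]
ee_rot: [179.6, 0.1, 77.4]
force: [0.9, 0.1, -0.1]
gripper_width: 9.5
gripper_force: 15.0
```

Emit:
send_rows([
  [0,0,-0.01],
  [0,0,-0.015],
  [0,0,-0.015],
  [0,0,-0.015],
], grip=[-1,-1,-1,-1], yaw=[0,0,0,0])

```text
time_s: 13.43
ee_pos: [552.8, -181.3, 85.2]
ee_rot: [-180.0, -0.0, 77.5]
force: [0.3, 0.1, -1.3]
gripper_width: 9.0
gripper_force: 15.0
```

Emit:
send_rows([
  [0,-0.002,-0.005],
  [0,-0.004,-0.01],
  [0,-0.004,-0.014],
  [0,-0.004,-0.016],
  [0,-0.004,-0.016],
  [0,-0.004,-0.016],
], grip=[-1,-1,-1,-1,-1,-1], yaw=[0,0,0,0,0,0])

```text
time_s: 13.93
ee_pos: [552.9, -186.3, 68.8]
ee_rot: [-180.0, -0.0, 77.5]
force: [-0.7, -0.8, -0.2]
gripper_width: 9.0
gripper_force: 15.0
```

Emit:
send_rows([
  [0,0,-0.001],
  [0,0,-0.002],
  [0,0,-0.003],
  [0,0,-0.004],
  [0,0,-0.004],
], grip=[-1,-1,-1,-1,-1], yaw=[0,0,0,0,0])

```text
time_s: 14.35
ee_pos: [552.8, -186.4, 64.7]
ee_rot: [-180.0, -0.0, 77.5]
force: [-1.4, 0.7, -0.1]
gripper_width: 9.0
gripper_force: 15.0
```

Blue is entering freely: it is 2.7 mm below the edge with no force. I'll continue down gently.

Emit:
send_rows([
  [0,0,-0.002],
  [0,0,-0.004],
  [0,0,-0.006],
  [0,0,-0.008],
  [0,0,-0.01],
  [0,0,-0.01],
], grip=[-1,-1,-1,-1,-1,-1], yaw=[0,0,0,0,0,0])

```text
time_s: 14.85
ee_pos: [552.8, -186.4, 54.3]
ee_rot: [-180.0, -0.0, 77.5]
force: [0.5, 0.9, -0.1]
gripper_width: 9.0
gripper_force: 15.0
```

Now I'll measure the play at this depth by pushing gently along ±x.

Emit:
send_rows([
  [0.001,-0.0002,0],
  [0.002,-0.0004,0],
  [0.002,-0.0004,0],
  [0.002,-0.0004,0],
], grip=[-1,-1,-1,-1], yaw=[0,0,0,0])

```text
time_s: 15.18
ee_pos: [553.1, -186.5, 54.5]
ee_rot: [-179.8, -0.0, 77.5]
force: [-5.1, -0.1, 0.9]
gripper_width: 8.8
gripper_force: 15.0
```

Emit:
send_rows([
  [-0.001,0.0002,0],
  [-0.002,0.0004,0],
  [-0.003,0.0007,0],
  [-0.004,0.0009,0],
  [-0.004,0.0009,0],
], grip=[-1,-1,-1,-1,-1], yaw=[0,0,0,0,0])

```text
time_s: 15.6
ee_pos: [552.1, -186.3, 55.5]
ee_rot: [179.8, 0.0, 77.5]
force: [-0.3, 0.1, 0.1]
gripper_width: 8.8
gripper_force: 15.0
```

Emit:
send_rows([
  [0,0,0],
  [0,0,0],
  [0,0,0],
  [0,0,0],
], grip=[-1,-1,-1,-1], yaw=[0,0,0,0])

```text
time_s: 15.93
ee_pos: [552.0, -186.3, 55.3]
ee_rot: [179.8, 0.0, 77.5]
force: [1.9, -0.5, -0.3]
gripper_width: 9.0
gripper_force: 15.0
```

Emit:
send_rows([
  [-0.001,0.0002,0],
  [-0.002,0.0004,0],
  [-0.002,0.0004,0],
  [-0.002,0.0004,0],
  [-0.002,0.0004,0],
], grip=[-1,-1,-1,-1,-1], yaw=[0,0,0,0,0])

```text
time_s: 16.35
ee_pos: [551.6, -186.2, 55.4]
ee_rot: [179.6, 0.0, 77.4]
force: [6.4, -0.3, -2.9]
gripper_width: 9.2
gripper_force: 15.0
```

The play is about 1 mm (551.7 to 553.1 at 5 N, including compliance), so the gap is 10 mm and blue is the right one. I'll re-centre and lower it home.

Emit:
send_rows([
  [0.002,-0.0004,0],
  [0.0038,-0.0008,0],
  [0.0038,0.0002,-0.003],
  [0.0038,0.0002,-0.005],
  [0.0038,0.0002,-0.007],
  [0.0038,0.0002,-0.0085],
  [0.0038,0.0002,-0.0095],
  [0.0038,0.0002,-0.0095],
], grip=[-1,-1,-1,-1,-1,-1,-1,-1], yaw=[0,0,0,0,0,0,0,0])

```text
time_s: 17.02
ee_pos: [552.4, -185.3, 45.4]
ee_rot: [-180.0, -0.0, 77.5]
force: [-0.3, 0.5, 0.9]
gripper_width: 8.9
gripper_force: 15.0
```

Emit:
send_rows([
  [0,0,-0.0005],
  [0,0,-0.001],
  [0,0,-0.001],
  [0,0,-0.001],
], grip=[-1,-1,-1,-1], yaw=[0,0,0,0])

```text
time_s: 17.35
ee_pos: [552.5, -185.3, 45.4]
ee_rot: [-180.0, 0.0, 77.5]
force: [-0.5, 0.8, 8.1]
gripper_width: 8.9
gripper_force: 15.0
```

It has bottomed at 45.4, the predicted fully home height. I'll release and retreat.

Emit:
send_rows([
  [0,0,0.001],
  [0,0,0.001],
  [0,0,0.001],
  [0,0,0.001],
  [0,0,0.001],
  [0,0,0.01],
  [0,0,0.03],
], grip=[-1,-0.8,-0.5,-0.3,-0.3,-0.3,-0.3], yaw=[0,0,0,0,0,0,0])

```text
time_s: 17.93
ee_pos: [550.8, -184.7, 72.6]
ee_rot: [-179.7, -0.0, 77.5]
force: [0.1, -0.6, -0.8]
gripper_width: 31.8
gripper_force: 0.0
```

Emit:
send_rows([
  [0,0,0.03],
  [0,0,0.06],
  [0,0,0.09],
  [-0.03,0,0.11],
  [-0.07,0,0.12],
  [-0.11,0,0.13],
  [-0.15,0,0.13],
  [-0.15,0,0.13],
], grip=[-0.3,-0.3,-0.3,-0.3,-0.3,-0.3,-0.3,-0.3], yaw=[0,0,0,0,0,0,0,0])

```text
time_s: 18.6
ee_pos: [395.5, -183.9, 204.9]
ee_rot: [-179.7, 0.0, 77.4]
force: [-0.9, 0.8, -0.1]
gripper_width: 32.0
gripper_force: 0.0
```

Emit:
send_rows([
  [-0.01,-0.03,0],
  [-0.02,-0.06,0],
  [-0.03,-0.09,0],
  [-0.04,-0.12,0],
  [-0.05,-0.15,0],
  [-0.06,-0.18,0],
  [-0.07,-0.21,0],
  [-0.07,-0.21,0],
], grip=[-0.3,-0.3,-0.3,-0.3,-0.3,-0.3,-0.3,-0.3], yaw=[0,0,0,0,0,0,0,0])

```text
time_s: 19.27
ee_pos: [331.5, -400.2, 204.7]
ee_rot: [180.0, 0.2, 77.2]
force: [0.8, -0.3, 0.6]
gripper_width: 32.0
gripper_force: 0.0
```

```bash
python3 - <<'E'
from workcell import env, eyes
import cv2,numpy as np
s=eyes.grab_frame("side")["frame"][:,:,::-1];t=eyes.grab_frame("top")["frame"][:,:,::-1]
a=cv2.resize(s[120:340,270:400],None,fx=2.6,fy=2.6,interpolation=3);b=cv2.resize(t[140:260,210:415],None,fx=2.2,fy=2.2,interpolation=3)
o=np.zeros((572,800,3),np.uint8);o[:a.shape[0],:a.shape[1]]=a[:572];o[:b.shape[0],345:345+b.shape[1]]=b[:,:455]
cv2.imwrite("pics/f1.png",o);print(env.state()["ee_pos"])
E
```

```text
[ 332.38014541 -395.92588189  204.38165382]
```

View pics/f1.png

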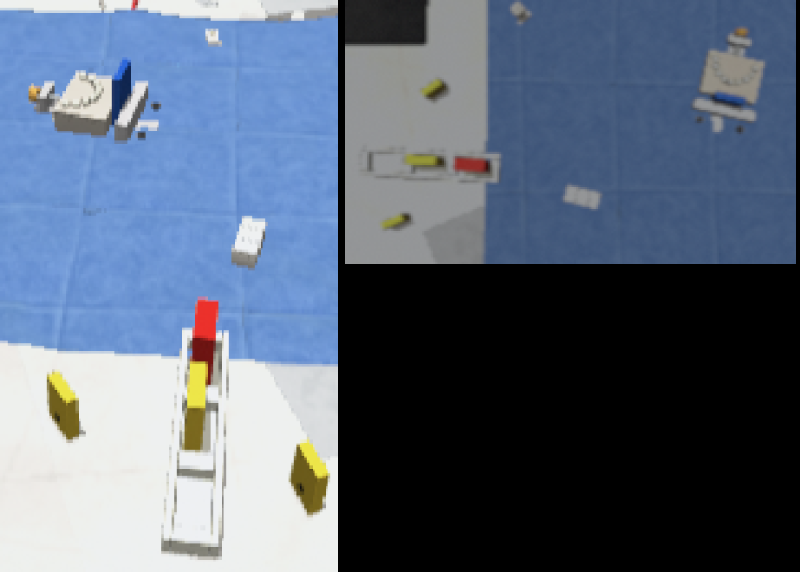

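The check shows blue upright in the gap at about (122,90), midway along the fence. Yellow (197,400) and red (205,330) stand in the rack, and the bystanders are unmoved.

```bash
python3 -c "
from workcell import env
print(env.job_done())"
```

```text
the job is handed in; nothing more can be done
None
```

The job is handed in: yellow would not go in, blue did with about 1 mm of play (a 10 mm gap) and stands fully home about midway along the fence, and yellow and red are in the rack (red was never tried, being thicker than yellow).

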